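# Unload the drying chamber and recharge it

## Robot

A 6-joint arm with a two-finger parallel gripper is mounted at the origin on the work surface. World frame = base frame: x ahead of the robot, y to its left, z up, the work surface at z = 0. Lengths are in m, angles in rad, forces in N, time in s.
With the tool pointing down it reaches from about 0.35 to 0.85 m from the base axis. Payload 8.1 kg.
Tool frame: the origin (TCP) lies on the front face of the gripper's body, between the roots of the fingers; the fingertips stand 73 mm ahead of it and the grasp point (between the pads) lies 54 mm ahead of it; z points along the fingers, y is the direction in which the jaws open and shut (so a half turn about z gives the same grasp; the last joint's range is limited). The gripper opens to 85 mm and grips with 20 to 120 N. Pads are 22 mm wide; open, the fingers measure 114 mm over their backs; the gripper's body (76 mm by 85 mm) begins 54 mm behind the grasp point. The pads swing forward as they close: fully open they stand 13 mm farther back than shut.
Start: joints at [1.087, 0.13, 1.488, -0, 1.523, -0.085], TCP at [0.233, 0.553, 0.304] pointing down, gripper open.
Joint ranges: [-2.96, 2.96], [-0.89, 2.26], [0.02, 2.5], [-1.34, 4.48], [0, 2.73], [-2.66, 2.66]. Speed limits (rad/s): [2.39, 2.39, 2.79, 3.14, 3.14, 3.14].

## Interface

Orientations are given as a rotation vector (axis times angle).
In Python, from workcell import env, hand, sensors, eyes, ticket gives the robot as it stands. The module is installed in compiled form; this text tells all that it offers. Calls block until the motion is done:
- env.movep(position, orientation): joint-space move of the TCP to a pose.
- env.move_l(position, rotation=None, velocity=0.15, threshold=None): straight line of the TCP; rotation=None keeps the orientation; velocity is the mean speed in m/s. With threshold (N) it stops when the force on the tool has changed by that much, and returns True; else False.
- env.movej(angles): joint-space move.
- hand.grip(opening, grip_force=None): finger opening in m; grip_force is the grip in N (None keeps the last); returns when the fingers have stopped.
- env.wait(seconds).
- env.ik(position, orientation): joint angles nearest the present ones, or None.
- sensors.sense(): the state.
- eyes.snapshot(name): name is "scene" or "top"; returns the picture (420x560x3 uint8, blue, green, red); there is no depth.
- eyes.camera_model(name): a dict with "fx", "fy", "cx", "cy" (pixels), "rvec" (rotation vector, rad) and "tvec" (3), from world to camera coordinates, as OpenCV has them. Camera axes: x right, y down, z forward; pixel columns grow to the right and rows downward; lengths in m; the calibration is good to about 2 mm. A picture is of the moment at which its call begins. camera_model takes no time and is no camera call.
A pose or a line that the arm cannot do raises env.PlanningError and nothing moves.
- ticket.close_job(): hands the job in, once; it reports no verdict.
The state is a dict: "time_s": time; "joints": joint angles; "joint_velocities": joint speeds; "effort": joint torques, N m; "ee_pos": TCP position; "tcp_rot": TCP orientation; "force": force on the tool from outside, world axes, zero at the start; "torque": the same for the moment, N m; "finger_gap": finger opening in m.
Only numpy, scipy, OpenCV 4.12 (cv2) and the standard library are available. Lean on these libraries where they do the work, as an engineer would, in place of code of your own. Each camera call takes 0.05 s, during which the arm holds its last target.

## Task

The small metal finds are dry: lift the loose cover off the pins of the drying chamber, lay it flat on the bench, and hang every basket from the chamber by its grip on the rack, one basket to a hook, keeping the baskets upright. Stand the desiccant canister inside the chamber, and when the baskets are hung and the canister is in, seat the cover back on its two pins, flat on the rim. Leave the other things on the bench where they are.

Things in the scene. Friction and masses are not known exactly. Their poses are not given: they have to be found in the camera images.
- chamber: Drying chamber: fixed open-topped white box, 184 (x) by 192 (y) mm outside, 138 high; inside 160 by 160 mm, walls 12 mm thick across x and 16 mm across y; inner floor 8 mm above the bench. Origin: centre of its underside on the bench. It does not move.
- chamber_rim (a point): Centre of the chamber's mouth, at rim height (138 mm above the bench); axes as the chamber's. Two upright steel pins stand on the rim at its y = +88 and -88 mm (x = 0): diameter 9 mm, 20 mm high, the upper 8 mm tapered to 4 mm.
- chamber_floor (a point): Centre of the chamber's inner floor; axes as the chamber's.
- cover_grip (a point): Loose aluminium cover, 0.4 kg: plate 182 (x) by 208 (y) by 6 mm, two through holes of 13 mm diameter at its y = +88 and -88 mm (x = 0), and on top at its middle a solid black grip bar 16 (x) by 60 (y) mm, 40 high. This point: centre of the bar, 26 mm above the plate's underside. Starts seated: plate flat on the rim, pins through the holes. It fits either way round.
- clear_place (a point): Middle of a place on the bench top, between chamber and rack, that starts clear: 0.2 m (x) by 0.22 m (y), room enough to lay the cover with its axes along the world's.
- basket1_grip (a point): Steel basket, 0.16 kg: tray 62 by 62 mm, 36 high; a strap at each side (y = +-29.5 mm) carries a solid black grip bar 14 (x) by 62 (y) mm, its underside 80 and its top 120 mm above the basket's underside; the window under the bar is 56 mm wide, 44 high. This point: centre of the bar. Starts upright in a quarter of the chamber, bar roughly along the chamber's y. May be absent.
- basket2_grip (a point): As basket1, the same size and shape, in another quarter of the chamber. May be absent. Any basket may go on any hook.
- basket3_grip (a point): As basket1, the same size and shape, in another quarter of the chamber. May be absent. Any basket may go on any hook.
- basket4_grip (a point): As basket1, the same size and shape, in another quarter of the chamber. May be absent. Any basket may go on any hook.
- canister_grip (a point): Desiccant canister, 0.25 kg: aluminium cylinder of 60 mm diameter, 56 high, with a solid black grip bar on top 14 (x) by 50 (y) mm, 40 high. This point is the centre of the bar, 76 mm above the canister's underside; y runs along the bar. Starts upright on the bench beyond the clear place.
- rack: Fixed rack: level steel rail along y, 350 mm long, top 135 mm above the bench, on two end posts; four hooks point from it towards its -x, 90 mm apart. Origin on the bench under the rail's middle. A basket is brought in along +x over a hook's lip, lip inside the window under the bar, and lowered until the bar rests across the strip; its bar centre is then 20 mm above the hook point.
- hook1 (a point): Point on the top face of a hook where a bar should rest. Hook: flat level steel strip 16 mm wide, 5 thick, top 135 mm above the bench, from the rail (front face 57 mm behind this point, +x) to its free end 41 mm in front (-x), where a lip 4 mm thick turns up 10 mm. x runs along the strip away from the free end, y along the rail.
- hook2 (a point): Point on the top face of a hook where a bar should rest. Hook: flat level steel strip 16 mm wide, 5 thick, top 135 mm above the bench, from the rail (front face 57 mm behind this point, +x) to its free end 41 mm in front (-x), where a lip 4 mm thick turns up 10 mm. x runs along the strip away from the free end, y along the rail.
- hook3 (a point): Point on the top face of a hook where a bar should rest. Hook: flat level steel strip 16 mm wide, 5 thick, top 135 mm above the bench, from the rail (front face 57 mm behind this point, +x) to its free end 41 mm in front (-x), where a lip 4 mm thick turns up 10 mm. x runs along the strip away from the free end, y along the rail.
- hook4 (a point): Point on the top face of a hook where a bar should rest. Hook: flat level steel strip 16 mm wide, 5 thick, top 135 mm above the bench, from the rail (front face 57 mm behind this point, +x) to its free end 41 mm in front (-x), where a lip 4 mm thick turns up 10 mm. x runs along the strip away from the free end, y along the rail.
- jar: Bystander: amber glass jar with a steel lid, 64 mm diameter, 85 high. Origin under its centre.
- beaker: Bystander: open glass beaker, 64 mm diameter, 75 high. Origin under its centre.
- foam: Bystander: black foam block 75 by 110 by 50 mm. Origin under its centre.
- dish: Bystander: white bowl, 84 mm diameter, 30 high. Origin under its centre.
- tin: Bystander: steel can, 66 mm diameter, 50 high. Origin under its centre.
- spatula: Bystander: spatula lying flat, 170 mm long along its x. Origin at its middle, underneath.

How it is judged:
On the way, in this order (a step that is already met when the one before it is completed fails the run):
1. the cover lies flat on the bench, off the chamber (height (world z) of cover_grip below 0.045 m and angle between cover_grip's own z axis and vertical below 0.12 rad), for 0.2 s.
2. every basket hangs on the rack and the canister stands in the chamber, the cover still off (((horizontal distance between basket1_grip and hook1 below 0.03 m and z of basket1_grip in the frame of hook1 between 0.01 and 0.027 m) or (horizontal distance between basket1_grip and hook2 below 0.03 m and z of basket1_grip in the frame of hook2 between 0.01 and 0.027 m) or (horizontal distance between basket1_grip and hook3 below 0.03 m and z of basket1_grip in the frame of hook3 between 0.01 and 0.027 m) or (horizontal distance between basket1_grip and hook4 below 0.03 m and z of basket1_grip in the frame of hook4 between 0.01 and 0.027 m)) and angle between each of basket1_grip, basket2_grip, basket3_grip, basket4_grip's own z axis and vertical below 0.25 rad and ((horizontal distance between basket2_grip and hook1 below 0.03 m and z of basket2_grip in the frame of hook1 between 0.01 and 0.027 m) or (horizontal distance between basket2_grip and hook2 below 0.03 m and z of basket2_grip in the frame of hook2 between 0.01 and 0.027 m) or (horizontal distance between basket2_grip and hook3 below 0.03 m and z of basket2_grip in the frame of hook3 between 0.01 and 0.027 m) or (horizontal distance between basket2_grip and hook4 below 0.03 m and z of basket2_grip in the frame of hook4 between 0.01 and 0.027 m)) and ((horizontal distance between basket3_grip and hook1 below 0.03 m and z of basket3_grip in the frame of hook1 between 0.01 and 0.027 m) or (horizontal distance between basket3_grip and hook2 below 0.03 m and z of basket3_grip in the frame of hook2 between 0.01 and 0.027 m) or (horizontal distance between basket3_grip and hook3 below 0.03 m and z of basket3_grip in the frame of hook3 between 0.01 and 0.027 m) or (horizontal distance between basket3_grip and hook4 below 0.03 m and z of basket3_grip in the frame of hook4 between 0.01 and 0.027 m)) and ((horizontal distance between basket4_grip and hook1 below 0.03 m and z of basket4_grip in the frame of hook1 between 0.01 and 0.027 m) or (horizontal distance between basket4_grip and hook2 below 0.03 m and z of basket4_grip in the frame of hook2 between 0.01 and 0.027 m) or (horizontal distance between basket4_grip and hook3 below 0.03 m and z of basket4_grip in the frame of hook3 between 0.01 and 0.027 m) or (horizontal distance between basket4_grip and hook4 below 0.03 m and z of basket4_grip in the frame of hook4 between 0.01 and 0.027 m)) and x of canister_grip in the frame of chamber_floor between -0.06 and 0.06 m and y of canister_grip in the frame of chamber_floor between -0.06 and 0.06 m and z of canister_grip in the frame of chamber_floor between 0.06 and 0.084 m and angle between canister_grip's own z axis and vertical below 0.15 rad and height (world z) of cover_grip below 0.1 m), for 0.2 s.
At the end, for the whole second after the job is handed in: Each basket hangs within 0.25 rad of level, bar across a hook (centre within 30 mm of the hook point in plan, 10-27 mm above it); canister upright on the chamber floor, bar centre within 60 mm of the middle; cover flat on the rim, pins through: within 6 mm, 0.08 rad, under 4 mm high (((horizontal distance between basket1_grip and hook1 below 0.03 m and z of basket1_grip in the frame of hook1 between 0.01 and 0.027 m) or (horizontal distance between basket1_grip and hook2 below 0.03 m and z of basket1_grip in the frame of hook2 between 0.01 and 0.027 m) or (horizontal distance between basket1_grip and hook3 below 0.03 m and z of basket1_grip in the frame of hook3 between 0.01 and 0.027 m) or (horizontal distance between basket1_grip and hook4 below 0.03 m and z of basket1_grip in the frame of hook4 between 0.01 and 0.027 m)) and angle between each of basket1_grip, basket2_grip, basket3_grip, basket4_grip's own z axis and vertical below 0.25 rad and ((horizontal distance between basket2_grip and hook1 below 0.03 m and z of basket2_grip in the frame of hook1 between 0.01 and 0.027 m) or (horizontal distance between basket2_grip and hook2 below 0.03 m and z of basket2_grip in the frame of hook2 between 0.01 and 0.027 m) or (horizontal distance between basket2_grip and hook3 below 0.03 m and z of basket2_grip in the frame of hook3 between 0.01 and 0.027 m) or (horizontal distance between basket2_grip and hook4 below 0.03 m and z of basket2_grip in the frame of hook4 between 0.01 and 0.027 m)) and ((horizontal distance between basket3_grip and hook1 below 0.03 m and z of basket3_grip in the frame of hook1 between 0.01 and 0.027 m) or (horizontal distance between basket3_grip and hook2 below 0.03 m and z of basket3_grip in the frame of hook2 between 0.01 and 0.027 m) or (horizontal distance between basket3_grip and hook3 below 0.03 m and z of basket3_grip in the frame of hook3 between 0.01 and 0.027 m) or (horizontal distance between basket3_grip and hook4 below 0.03 m and z of basket3_grip in the frame of hook4 between 0.01 and 0.027 m)) and ((horizontal distance between basket4_grip and hook1 below 0.03 m and z of basket4_grip in the frame of hook1 between 0.01 and 0.027 m) or (horizontal distance between basket4_grip and hook2 below 0.03 m and z of basket4_grip in the frame of hook2 between 0.01 and 0.027 m) or (horizontal distance between basket4_grip and hook3 below 0.03 m and z of basket4_grip in the frame of hook3 between 0.01 and 0.027 m) or (horizontal distance between basket4_grip and hook4 below 0.03 m and z of basket4_grip in the frame of hook4 between 0.01 and 0.027 m)) and x of canister_grip in the frame of chamber_floor between -0.06 and 0.06 m and y of canister_grip in the frame of chamber_floor between -0.06 and 0.06 m and z of canister_grip in the frame of chamber_floor between 0.06 and 0.084 m and angle between canister_grip's own z axis and vertical below 0.15 rad and x of cover_grip in the frame of chamber_rim between -0.006 and 0.006 m and y of cover_grip in the frame of chamber_rim between -0.006 and 0.006 m and z of cover_grip in the frame of chamber_rim between 0.02 and 0.03 m and angle between the y axis of cover_grip and the y axis of chamber_rim, either way round below 0.08 rad and angle between cover_grip's own z axis and vertical below 0.04 rad); the robot touches nothing.
It fails at once if a basket is tipped over (more than about 45 degrees) (angle between any of basket1_grip, basket2_grip, basket3_grip, basket4_grip's own z axis and vertical above 0.8 rad).
It fails at once if a bystander is pushed more than 5 cm from its place (distance of any of jar, beaker, foam, dish, tin, spatula from where it was at the start of the episode above 0.05 m).
Of basket1, basket2, basket3, basket4 only 2 to 4 are there at a start; the rules pass over those that are not, and their reading is None.
At some moment in a run one of cover, canister may be knocked a few centimetres aside while the robot is not near it.
It also fails if it takes over 210 s, if anything falls off the work surface, if the arm or the gripper's body presses on something with over 40 N, if the wrist force passes 120 N, or if a joint passes its speed limit or range.

## Working session

There is one attempt and no reset: what is moved stays moved. The work goes in short steps, each a Python script; the robot and the scene stay as the last script left them, time stands still between calls to the robot, and variables do not carry over. Pictures are saved under pics/ and viewed, and the job is handed in when it is done.

```bash
mkdir -p pics; ls; python3 - <<'E'
from workcell import env, hand, sensors, eyes, ticket
import cv2
for n in("scene","top"):
    cv2.imwrite(f"pics/{n}0.png",eyes.snapshot(n)); print(n,eyes.camera_model(n))
s=sensors.sense();print(s["time_s"],s["ee_pos"],s["tcp_rot"],s["finger_gap"],s["force"])
E
```

```text
pics
scene {'fx': 414.27949712571444, 'fy': 414.27949712571444, 'cx': 284.2578463656545, 'cy': 213.65543889481444, 'rvec': array([ 1.55906652,  2.12494957, -0.73465661]), 'tvec': array([ 0.14481553, -0.34508404,  1.49076101])}
top {'fx': 440.5727403340627, 'fy': 440.5727403340627, 'cx': 282.55938780782105, 'cy': 211.78433188294142, 'rvec': array([ 2.10827821, -2.16337384,  0.17230665]), 'tvec': array([0.01862642, 0.5529609 , 1.18129736])}
0.1 [0.23276803 0.55259475 0.30293799] [-6.22214049e-01 -3.07887634e+00  2.57870927e-03] 0.08533725654982156 [ 0.01135341 -0.02679082 -0.15871636]
```

View pics/scene0.png

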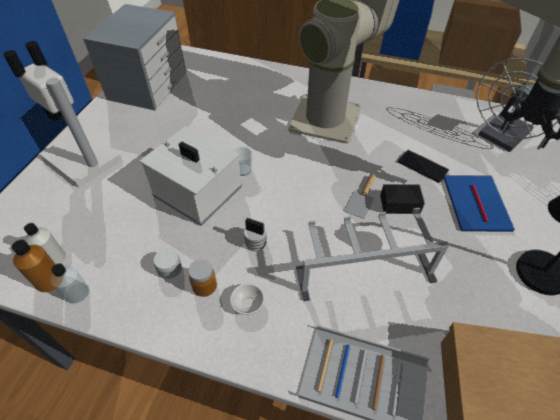

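View pics/top0.png

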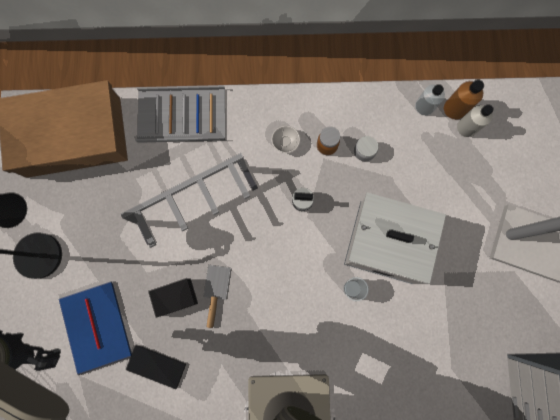

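```bash
cat > h.py <<'E'
import numpy as np, cv2
from workcell import env, hand, sensors, eyes, ticket
from scipy.spatial.transform import Rotation as R
C={n:eyes.camera_model(n) for n in("scene","top")}
def K(n):
    c=C[n]; return np.array([[c["fx"],0,c["cx"]],[0,c["fy"],c["cy"]],[0,0,1.]])
def proj(n,p):
    return cv2.projectPoints(np.atleast_2d(np.asarray(p,float)),C[n]["rvec"],C[n]["tvec"],K(n),None)[0][:,0]
def ray(n,uv):
    M=cv2.Rodrigues(np.asarray(C[n]["rvec"]))[0]; t=np.asarray(C[n]["tvec"]).ravel()
    return -M.T@t, M.T@np.linalg.inv(K(n))@np.array([uv[0],uv[1],1.])
def plane(n,uv,z):
    o,d=ray(n,uv); return o+d*(z-o[2])/d[2]
def tri(a,b):
    P=[K(n)@np.c_[cv2.Rodrigues(np.asarray(C[n]["rvec"]))[0],np.asarray(C[n]["tvec"]).ravel()] for n in("scene","top")]
    X=cv2.triangulatePoints(P[0],P[1],np.array(a,float).reshape(2,1),np.array(b,float).reshape(2,1))
    return (X[:3]/X[3]).ravel()
def snap(n,f,crop=None,s=1):
    im=eyes.snapshot(n); cv2.imwrite("pics/raw_"+f,im)
    if crop: x0,y0,x1,y1=crop; im=cv2.resize(im[y0:y1,x0:x1],None,fx=s,fy=s,interpolation=cv2.INTER_CUBIC)
    cv2.imwrite("pics/"+f,im)
E
python3 - <<'E'
import cv2
t=cv2.imread("pics/top0.png");s=cv2.imread("pics/scene0.png")
def c(im,b,k,f):
    x0,y0,x1,y1=b;cv2.imwrite("pics/"+f,cv2.resize(im[y0:y1,x0:x1],None,fx=k,fy=k,interpolation=cv2.INTER_CUBIC))
c(t,(110,140,310,260),4,"t_rack.png");c(t,(330,180,460,300),5,"t_ch.png")
c(s,(240,200,460,310),3.6,"s_rack.png");c(s,(130,110,280,260),4,"s_ch.png")
E
```

```text
(no output)
```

View pics/t_rack.png

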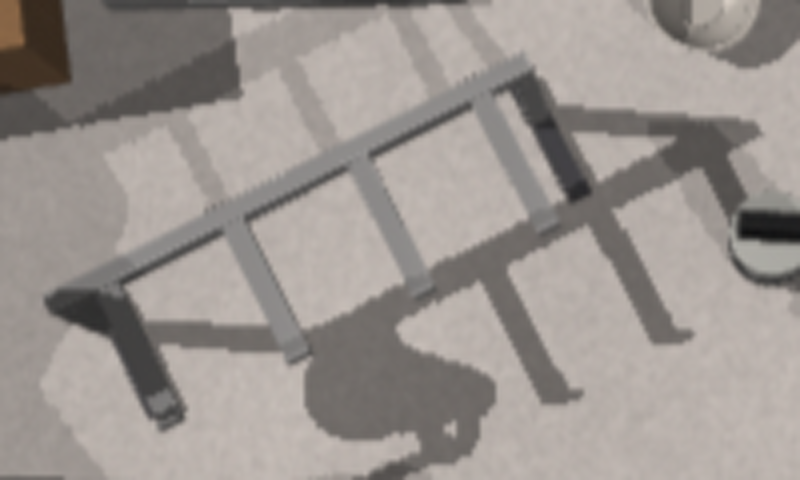

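View pics/t_ch.png

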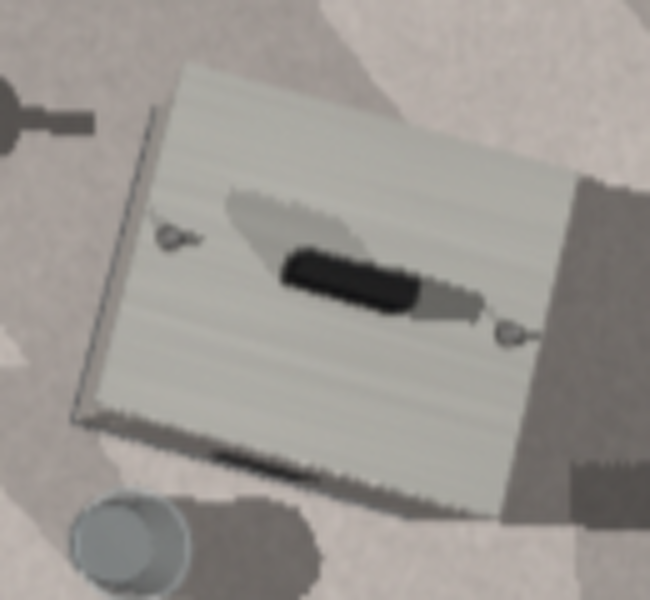

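View pics/s_rack.png

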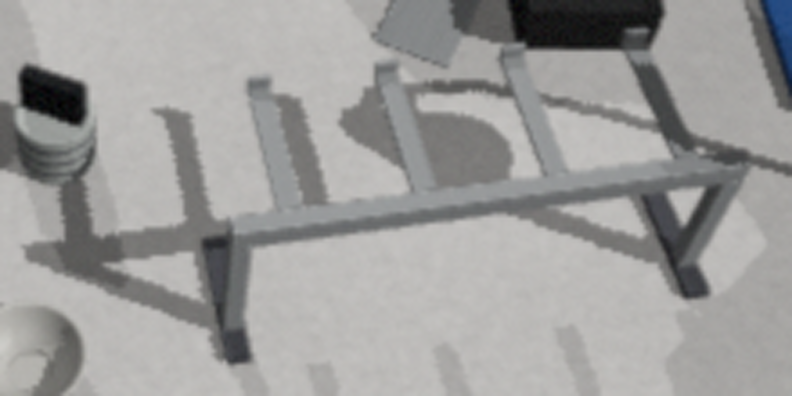

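View pics/s_ch.png

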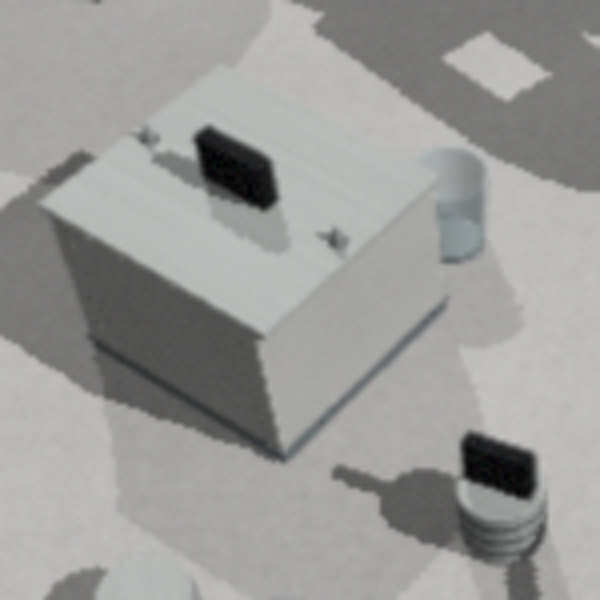

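```bash
python3 - <<'E'
from h import *
np.set_printoptions(precision=4,suppress=True)
T=lambda o,k,l:[(o[0]+a/k,o[1]+b/k) for a,b in l]
ct=T((330,180),5,[(190,62),(578,178),(500,518),(97,402)])
W=[plane("top",p,.144) for p in ct];print(np.array(W),np.mean(W,0))
for i in range(4):print(np.linalg.norm(W[i]-W[i-1]))
cs=T((130,110),4,[(222,65),(437,183),(262,335),(42,205)])
W=[plane("scene",p,.144) for p in cs];print(np.array(W),np.mean(W,0))
pt=T((330,180),5,[(170,238),(508,334)]);ps=T((130,110),4,[(336,230),(150,130)])
for a,b in zip(ps,pt):print("pin",tri(a,b),plane("top",b,.158),plane("scene",a,.158))
lt=T((110,140),4,[(165,415),(297,352),(425,290),(547,225)])
ls=T((240,200),3.6,[(637,35),(513,48),(387,67),(259,80)])
for a,b in zip(ls,lt):print("lip",tri(a,b),plane("top",b,.145),plane("scene",a,.145))
rt=T((110,140),4,[(45,300),(530,65)]); rs=T((240,200),3.6,[(745,165),(232,230)])
for a,b in zip(rs,rt):print("rail",tri(a,b),plane("top",b,.135),plane("scene",a,.135))
# bars
for n in C:
    im=cv2.imread(f"pics/{n}0.png"); m=(im.max(2)<45).astype('uint8')
    k,l,st,ce=cv2.connectedComponentsWithStats(m)
    for i in range(1,k):
        if 25<st[i,4]<1500: print(n,st[i],ce[i])
E
```

```text
[[ 0.5818 -0.2166  0.144 ]
 [ 0.5163 -0.4108  0.144 ]
 [ 0.3466 -0.3575  0.144 ]
 [ 0.4091 -0.1601  0.144 ]] [ 0.4635 -0.2862  0.144 ]
0.18174422623243874
0.20489936435894673
0.17793617248633545
0.2070264137791734
[[ 0.3492 -0.3525  0.144 ]
 [ 0.4181 -0.1554  0.144 ]
 [ 0.5844 -0.2114  0.144 ]
 [ 0.5219 -0.4047  0.144 ]] [ 0.4684 -0.281   0.144 ]
pin [ 0.4899 -0.1996  0.1526] [ 0.4892 -0.1987  0.158 ] [ 0.4946 -0.1968  0.158 ]
pin [ 0.437  -0.3657  0.1511] [ 0.4368 -0.3641  0.158 ] [ 0.4436 -0.3599  0.158 ]
lip [0.4638 0.3386 0.1444] [0.4637 0.3381 0.145 ] [0.4642 0.3388 0.145 ]
lip [0.5017 0.2567 0.1437] [0.5017 0.2551 0.145 ] [0.5023 0.258  0.145 ]
lip [0.5403 0.1763 0.1381] [0.5394 0.1738 0.145 ] [0.5454 0.1782 0.145 ]
lip [0.5803 0.0964 0.1413] [0.5797 0.0954 0.145 ] [0.583  0.0977 0.145 ]
rail [0.5418 0.4218 0.1302] [0.541  0.4202 0.135 ] [0.5457 0.4202 0.135 ]
rail [0.6917 0.1082 0.126 ] [0.6893 0.106  0.135 ] [0.6969 0.1107 0.135 ]
scene [300  25  28  38 767] [313.5658  43.3116]
scene [ 26  42  20  23 264] [35.4091 53.1667]
scene [353  43  10  33 162] [357.3086  59.2469]
scene
[... 491 characters left out ...]
 12  11  97] [ 30.5773 229.0206]
scene [ 12 240  18  15 183] [ 20.4481 247.1311]
scene [ 52 265  13  11 111] [ 57.9009 269.7297]
scene [   0  309   75   59 1123] [ 32.4105 333.1745]
top [470  81  13  12 120] [476.225  86.475]
top [433  85  10  10  71] [437.507   89.7183]
top [482 105  11  11  88] [486.7841 110.0795]
top [  0 193  26  35 757] [ 11.3355 209.6407]
top [295 194  17   6  94] [303.2447 196.4468]
top [387 231  27  11 169] [400.1302 235.9822]
top [ 150  279   48   37 1136] [173.2465 297.1822]
top [   0  331   60   39 1194] [ 24.7487 352.8585]
top [ 127  346   59   42 1420] [155.8444 366.262 ]
top [516 354  44  16 361] [544.3075 359.2936]
top [287 393  33  27 539] [300.3432 407.7829]
```

```bash
python3 - <<'E'
from h import *
np.set_printoptions(precision=4,suppress=True)
print("can top(bartop .096)",plane("top",(303.2,196.4),.094),plane("scene",(254,226.2),.076))
print("coverbar",plane("top",(400.1,236),.183),plane("scene",(188.55,152.07),.164))
for n,p,z in [("beaker base L",(345,288),.0),("beaker top",(356,289),.075),("spat top edge",(228,266),0),("spat low",(229,297),0),("spat handle",(212,326),0),("jar top",(329,140),.085),("foam",(173,297),.05),("bowl",(287,139),.03),("tin",(366,149),.05)]:
    print(n,plane("top",p,z))
im=cv2.imread("pics/top0.png")
for c in [(.40,-.02)]:
    q=proj("top",[(c[0]+a*.091,c[1]+b*.104,0) for a,b in((1,1),(1,-1),(-1,-1),(-1,1))]).astype(int)
    cv2.polylines(im,[q],True,(0,0,255),1)
cv2.imwrite("pics/clear.png",im)
E
```

```text
can top(bartop .096) [ 0.5856 -0.0521  0.094 ] [ 0.5895 -0.0532  0.076 ]
coverbar [ 0.4633 -0.281   0.183 ] [ 0.4666 -0.2832  0.164 ]
beaker base L [ 0.3394 -0.1653  0.    ]
beaker top [ 0.337 -0.184  0.075]
spat top edge [0.4092 0.1627 0.    ]
spat low [0.3229 0.1604 0.    ]
spat handle [0.2451 0.208  0.    ]
jar top [ 0.7444 -0.1291  0.085 ]
foam [0.328  0.3048 0.05  ]
bowl [ 0.769 -0.014  0.03 ]
tin [ 0.7267 -0.2368  0.05  ]
```

View pics/clear.png

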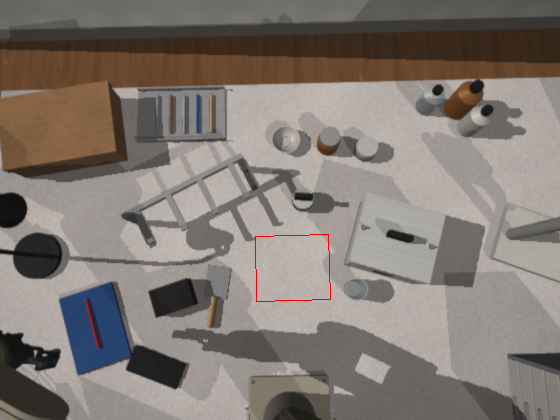

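```bash
cat >> h.py <<'E'
np.set_printoptions(precision=4,suppress=True)
PSI=np.radians(-17.9)
def rv(yaw): return (R.from_euler('z',yaw)*R.from_euler('x',np.pi)).as_rotvec()
def up(x,y,z,yaw,**k): return env.move_l([x,y,z+.054],rv(yaw),**k)
def st(l=""):
    s=sensors.sense(); print(l,"t%.1f"%s["time_s"],s["ee_pos"],"f",s["force"],"gap %.4f"%s["finger_gap"],"q6 %.2f"%s["joints"][5])
    return s
E
python3 - <<'E'
from h import *
x,y=.466,-.282; yaw=PSI+np.pi/2
q=env.ik([x,y,.354],rv(yaw));print(q, env.ik([x,y,.222],rv(yaw)))
env.movep([x,y,.30],rv(yaw)); st()
hand.grip(.05,50)
up(x,y,.168,yaw,velocity=.12,threshold=15); st()
hand.grip(.0,80); st("gripped")
snap("top","c1.png",(330,180,460,300),5)
E
```

```text
[-0.6383 -0.0354  1.5686  0.      1.6084 -0.3259] [-0.6383  0.0351  1.7404  0.      1.3662 -0.3259]
 t3.1 [ 0.4664 -0.2814  0.3   ] f [ 0.8686 -1.8052  0.3848] gap 0.0851 q6 -0.33
 t4.4 [ 0.4663 -0.2823  0.2228] f [-0.4936 -1.2916  0.2748] gap 0.0501 q6 -0.33
gripped t4.8 [ 0.4663 -0.2823  0.2232] f [-2.2095  0.9936  5.8047] gap 0.0149 q6 -0.33
```

View pics/c1.png

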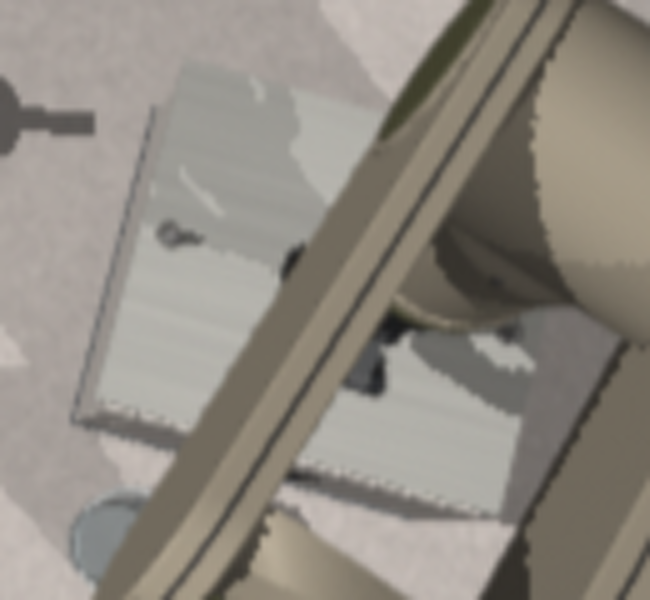

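```bash
python3 - <<'E'
from h import *
yaw=PSI+np.pi/2
p=sensors.sense()["ee_pos"]
env.move_l([p[0],p[1],p[2]+.02],velocity=.05); st("l1")
env.move_l([p[0],p[1],p[2]+.1],velocity=.15); st("l2")
env.move_l([.40,-.01,.26],rv(np.pi/2),velocity=.2); st("over")
snap("scene","c2.png",(130,60,430,310),2.4)
r=env.move_l([.40,-.01,.12],velocity=.15)
r=env.move_l([.40,-.01,.080],velocity=.03,threshold=6); st("down %s"%r)
E
```

```text
l1 t5.4 [ 0.4664 -0.2823  0.2433] f [-0.5326 -0.6107 -4.2748] gap 0.0153 q6 -0.33
l2 t6.1 [ 0.466  -0.2821  0.3221] f [-0.2065  0.6764 -4.3043] gap 0.0150 q6 -0.33
over t7.7 [ 0.4002 -0.0106  0.2602] f [ 0.6476  0.7102 -3.7437] gap 0.0144 q6 -0.15
down True t9.9 [ 0.3998 -0.01    0.0852] f [-1.5448  0.6003  6.4866] gap 0.0151 q6 -0.15
```

View pics/c2.png

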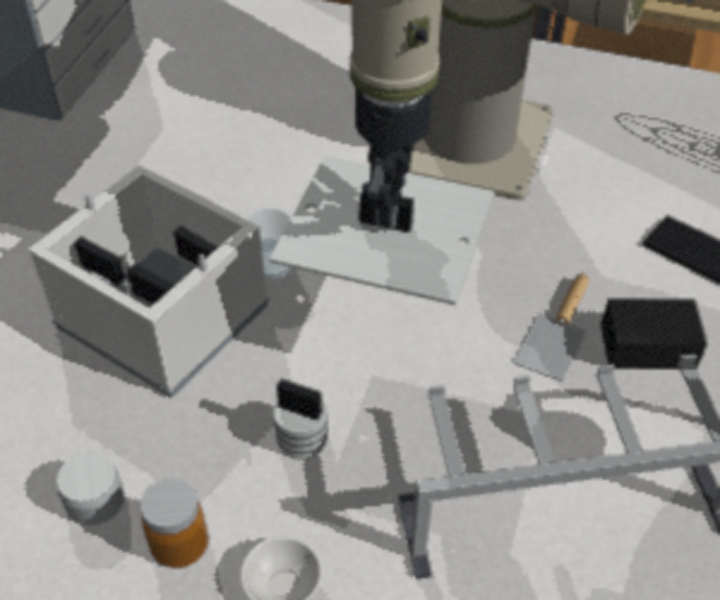

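```bash
python3 - <<'E'
from h import *
hand.grip(.045); st()
env.move_l([.40,-.01,.25],velocity=.2)
env.move_l([.40,.15,.30],velocity=.25)
snap("top","d_t.png",(330,180,460,300),5); snap("scene","d_s.png",(130,110,280,260),4)
st()
E
```

```text
t10.3 [ 0.3985 -0.0098  0.084 ] f [ 0.3251 -0.0963 -0.0985] gap 0.0447 q6 -0.15
 t12.2 [0.3997 0.1488 0.299 ] f [0.1316 0.1961 0.6955] gap 0.0449 q6 0.24
```

View pics/d_t.png

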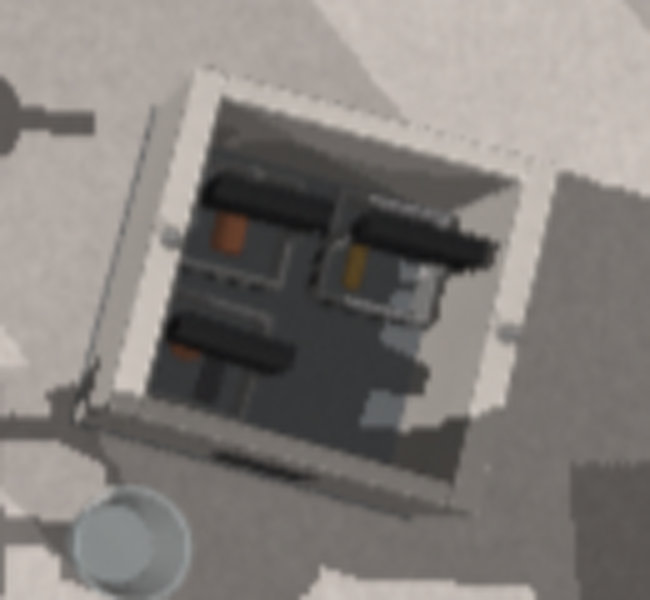

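View pics/d_s.png

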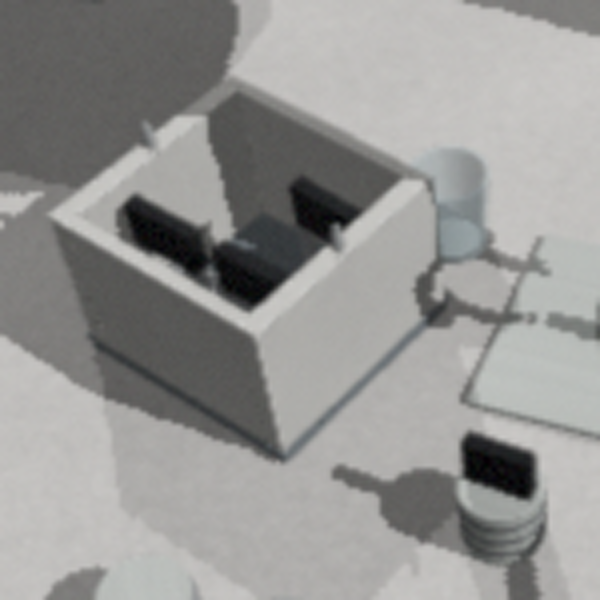

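View pics/raw_d_t.png

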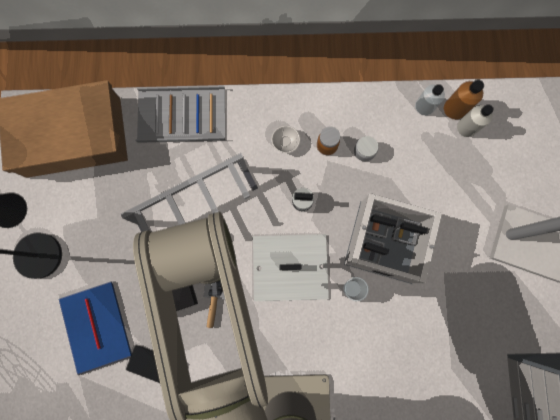

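```bash
python3 - <<'E'
from h import *
im=cv2.imread("pics/raw_d_t.png"); m=(im.max(2)<32).astype('uint8')*255
roi=np.zeros_like(m); roi[200:275,350:435]=255; m&=roi
big=cv2.resize(m[180:300,330:460],None,fx=5,fy=5,interpolation=0); cv2.imwrite("pics/m1.png",big)
k,l,s,c=cv2.connectedComponentsWithStats(m)
for i in range(1,k):
    if s[i,4]<20: continue
    pts=np.argwhere(l==i)[:,::-1].astype(np.float32); r=cv2.minAreaRect(pts); b=cv2.boxPoints(r)
    print(s[i],c[i],r, plane("top",r[0],.12))
    e=sorted([(b[j]+b[(j+1)%4])/2 for j in range(4)],key=lambda q:q[0]); 
    p,q=plane("top",e[0],.125),plane("top",e[-1],.125); print("len",np.linalg.norm(p-q),"yaw",np.degrees(np.arctan2(*(p-q)[[1,0]]))-90)
E
```

```text
[371 216  24  11  70] [381.5286 221.8143] ((382.2306823730469, 222.20692443847656), (24.69717788696289, 5.028433799743652), 20.85445785522461) [ 0.5068 -0.2538  0.12  ]
len 0.06316277482549805 yaw -22.809386782826152
[400 224  25  10  69] [410.6667 228.8986] ((411.7428283691406, 229.2349853515625), (24.965051651000977, 4.105783462524414), 19.290042877197266) [ 0.4864 -0.3291  0.12  ]
len 0.06345356204701227 yaw -21.219194248943438
[363 243  23  12  54] [373.037  249.6481] ((373.8000183105469, 249.9000244140625), (22.807889938354492, 4.472136497497559), 26.56505012512207) [ 0.4355 -0.2277  0.12  ]
len 0.057602214382296665 yaw -28.425422881013915
```

View pics/m1.png

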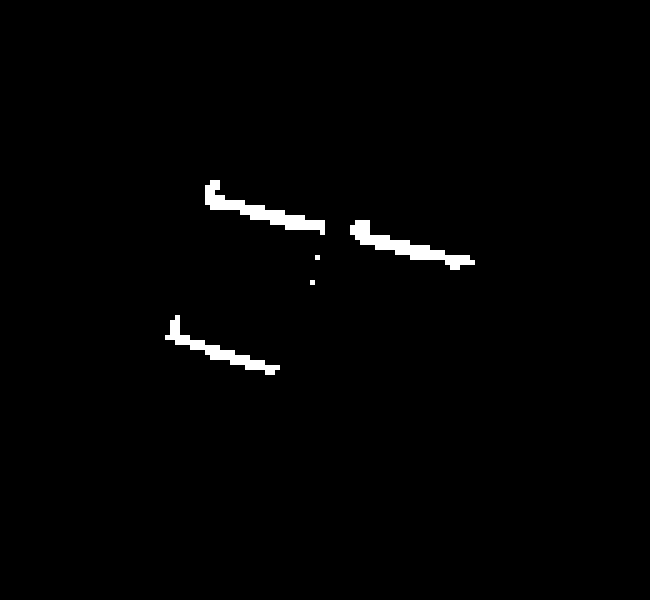

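```bash
python3 - <<'E'
import cv2,numpy as np
im=cv2.imread("pics/raw_d_t.png")[205:270,360:435]
im=np.clip(im.astype(float)*3-40,0,255).astype('uint8')
cv2.imwrite("pics/e1.png",cv2.resize(im,None,fx=9,fy=9,interpolation=cv2.INTER_CUBIC))
E
```

```text
(no output)
```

View pics/e1.png

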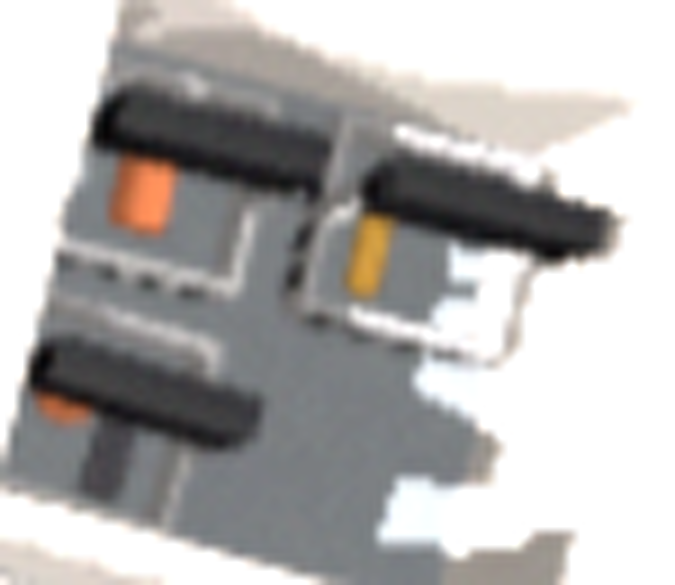

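```bash
python3 - <<'E'
from h import *
for n,l in dict(A=[(222,138),(130,92),(330,145)],B=[(492,200),(385,160),(610,208)],C=[(150,388),(50,342),(255,398)]).items():
    w=[plane("top",(360+a/9-.4,205+b/9-.4),.128) for a,b in l]
    d=w[1]-w[2]; v=w[0]-np.array([.463,-.283,.128]); c,s=np.cos(PSI),np.sin(PSI)
    print(n,w[0],"yaw",np.degrees(np.arctan2(d[1],d[0]))-90,"inch",c*v[0]+s*v[1],-s*v[0]+c*v[1])
L=np.array([(.4640,.3385),(.5020,.2566),(.5424,.1760),(.5814,.0966)]);m=L.mean(0);d=np.linalg.svd(L-m)[2][0];d*=np.sign(d[1])
xd=np.array([d[1],-d[0]]);print("rack yaw",np.degrees(np.arctan2(xd[1],xd[0])))
for k in(1.5,.5,-.5,-1.5):print(m+d*.09*k+.039*xd)
E
```

```text
A [ 0.5115 -0.2576  0.128 ] yaw -16.647538917717142 inch 0.038344293623816764 0.03902911690600515
B [ 0.4916 -0.3337  0.128 ] yaw -13.764976059370724 inch 0.04277194749516107 -0.039459087073093944
C [ 0.4404 -0.2327  0.128 ] yaw -16.916606405641318 inch -0.036998562182381636 0.040896594487460344
rack yaw 25.961273176476414
[0.4984 0.3554]
[0.5378 0.2745]
[0.5772 0.1935]
[0.6166 0.1126]
```

```bash
cat >> h.py <<'E'
RY=np.radians(25.9); XD=np.array([np.cos(RY),np.sin(RY)])
H=[np.array(a) for a in([.4984,.3554],[.5378,.2745],[.5772,.1935],[.6166,.1126])]
def pick(x,y,yawdeg,gz=.113):
    yaw=np.radians(yawdeg+90)
    env.movep([x,y,.30+.054],rv(yaw)) if False else up(x,y,.27,yaw,velocity=.3)
    hand.grip(.045)
    r=up(x,y,gz,yaw,velocity=.12,threshold=12); st("pick %s"%r)
    if r: return False
    hand.grip(0,50); st("grip")
    up(x,y,gz+.02,yaw,velocity=.06); st("lift")
    up(x,y,.30,yaw,velocity=.25)
def hang(h,off=.005):
    yaw=RY+np.pi/2; a=H[h]-.10*XD
    up(*a,.30,yaw,velocity=.3); up(*a,.178+off,yaw,velocity=.15); st("pre")
    r=up(*H[h],.178+off,yaw,velocity=.12,threshold=8); st("in %s"%r)
    if r: return False
    r=up(*H[h],.153+off,yaw,velocity=.04,threshold=5); st("down %s"%r)
E
python3 - <<'E'
from h import *
pick(.5135,-.256,-16.6)
snap("scene","p1.png",(130,60,430,310),2.4)
E
```

```text
pick True t15.2 [ 0.5129 -0.2556  0.1674] f [-3.5439  1.1276  6.2553] gap 0.0450 q6 -0.26
```

View pics/p1.png

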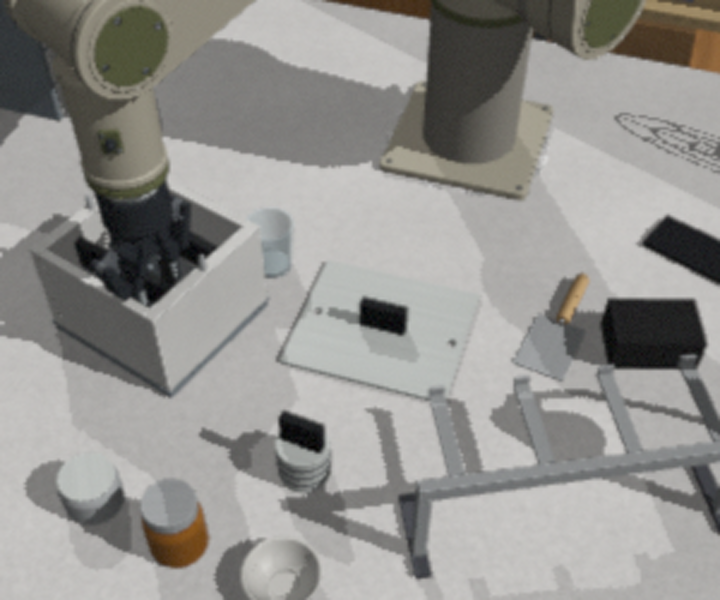

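```bash
python3 - <<'E'
from h import *
env.wait(.1);st()
x,y=.5135,-.256;yaw=np.radians(-16.6+90)
hand.grip(0,50); st("grip")
up(x,y,.133,yaw,velocity=.06); st("lift")
up(x,y,.30,yaw,velocity=.25);st()
snap("scene","p2.png",(130,60,430,310),2.4)
E
```

```text
t15.4 [ 0.5128 -0.2556  0.1674] f [-2.8359  2.3036  7.3318] gap 0.0451 q6 -0.26
grip t15.7 [ 0.5122 -0.2553  0.1658] f [-1.1002 -0.3562  4.1672] gap 0.0135 q6 -0.26
lift t16.2 [ 0.5137 -0.2561  0.1874] f [ 0.1354  0.1651 -2.0594] gap 0.0138 q6 -0.26
 t17.1 [ 0.513  -0.2557  0.3518] f [-1.2076  0.4107 -2.044 ] gap 0.0134 q6 -0.26
```

View pics/p2.png

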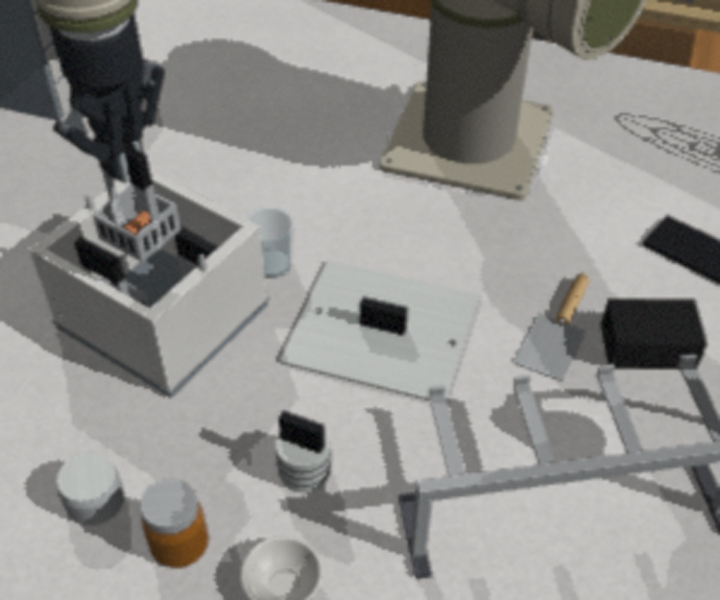

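```bash
python3 - <<'E'
from h import *
hang(0)
snap("scene","p3.png",(240,150,480,310),3.3)
snap("top","p3t.png",(80,120,320,300),3.3)
E
```

```text
pre t20.1 [0.409  0.3119 0.2382] f [-0.0303 -0.316  -1.4926] gap 0.0133 q6 0.10
in False t21.1 [0.4981 0.3553 0.237 ] f [ 0.2375  0.0169 -2.4938] gap 0.0136 q6 0.08
down True t21.7 [0.4979 0.3551 0.2128] f [-1.0336 -0.0858  5.1104] gap 0.0132 q6 0.08
```

View pics/p3.png

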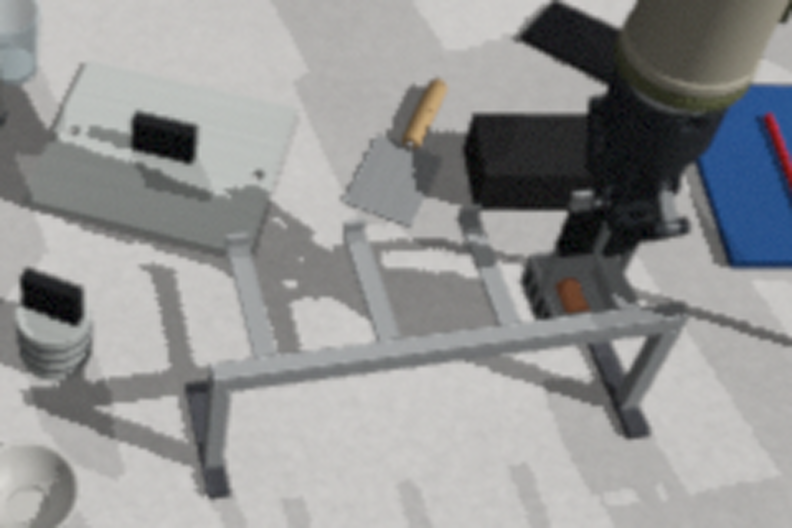

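View pics/p3t.png

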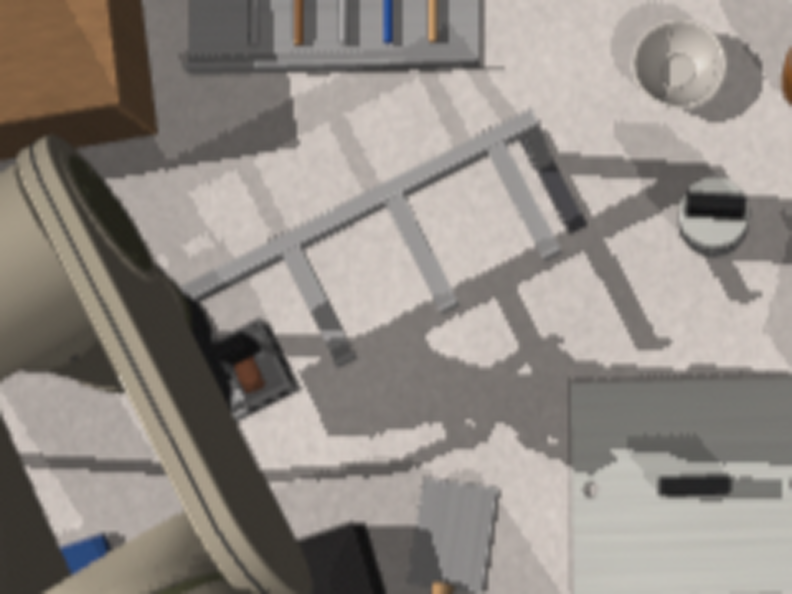

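```bash
cat >> h.py <<'E'
def release(h):
    yaw=RY+np.pi/2
    hand.grip(.035); st("rel"); up(*H[h],.24,yaw,velocity=.15)
E
python3 - <<'E'
from h import *
release(0)
up(.45,-.02,.27,np.pi/2,velocity=.35)
snap("scene","p4.png",(240,150,480,310),3.3)
snap("top","p4t.png",(80,120,320,300),3.3)
snap("top","p4c.png",(360,205,435,270),9)
E
```

```text
rel t22.1 [0.4973 0.3548 0.2115] f [ 0.334  -0.0558 -0.2536] gap 0.0350 q6 0.08
```

View pics/p4.png

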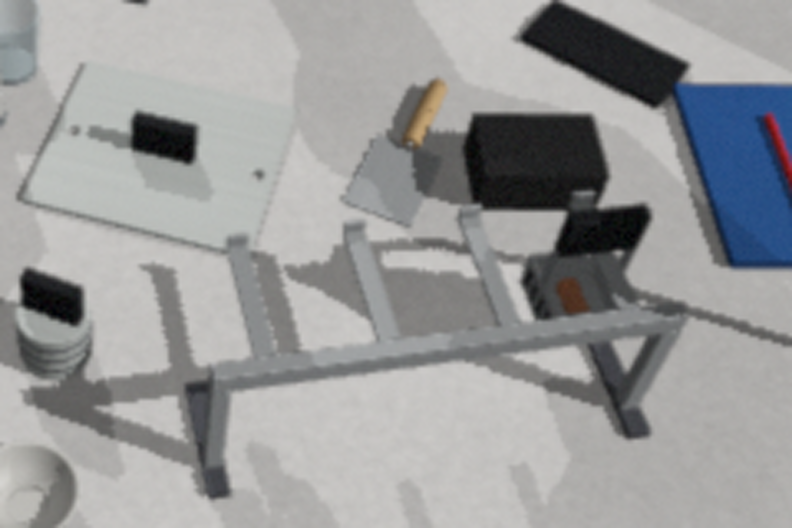

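View pics/p4t.png

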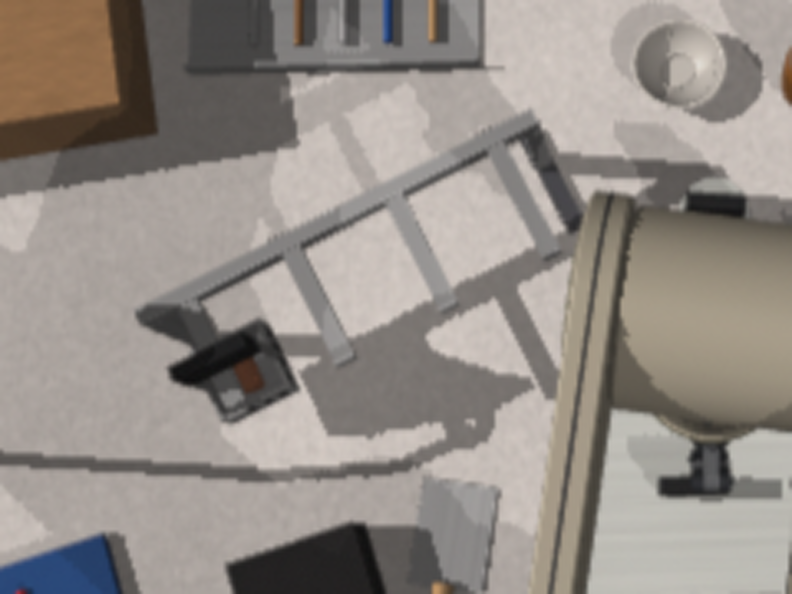

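View pics/p4c.png

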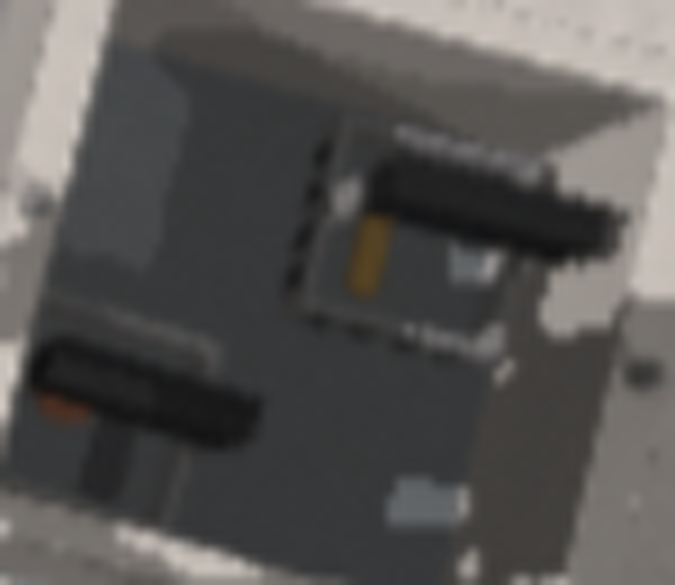

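```bash
sed -i 's/hand.grip(.045)$/hand.grip(.038)/; s/gz=.113/gz=.114/' h.py; python3 - <<'E'
from h import *
if pick(.4424,-.231,-16.9) is not False:
    if hang(1,.006) is not False: snap("scene","p5.png",(240,150,480,310),3.3)
E
```

```text
pick False t26.7 [ 0.4429 -0.2313  0.1689] f [-0.9609 -0.3466  0.5457] gap 0.0379 q6 -0.29
grip t27.1 [ 0.4426 -0.2311  0.1684] f [0.2171 0.1731 1.4686] gap 0.0132 q6 -0.29
lift t27.5 [ 0.4427 -0.2312  0.1886] f [ 0.2751 -0.3256 -0.8136] gap 0.0130 q6 -0.29
pre t31.0 [0.4484 0.2309 0.2391] f [-0.1353  0.0985 -1.8159] gap 0.0132 q6 -0.08
in False t32.0 [0.5375 0.2744 0.238 ] f [-0.4232 -0.4741 -1.3687] gap 0.0132 q6 -0.06
down True t32.5 [0.5374 0.2743 0.2152] f [-1.485  -0.6184  5.8816] gap 0.0135 q6 -0.06
```

```bash
ls pics/p5.png
```

```text
pics/p5.png
```

```bash
python3 - <<'E'
from h import *
release(1)
up(.45,-.02,.27,np.pi/2,velocity=.35)
snap("scene","p6.png",(240,150,480,310),3.3)
if pick(.4936,-.332,-13.8) is not False:
    if hang(2,.006) is not False: st("ok")
E
```

```text
rel t32.9 [0.5369 0.2741 0.214 ] f [ 0.3855 -0.8704  0.664 ] gap 0.0350 q6 -0.07
pick True t37.4 [ 0.4931 -0.3315  0.1685] f [-3.3681  2.2587  6.9137] gap 0.0381 q6 -0.44
```

View pics/p6.png

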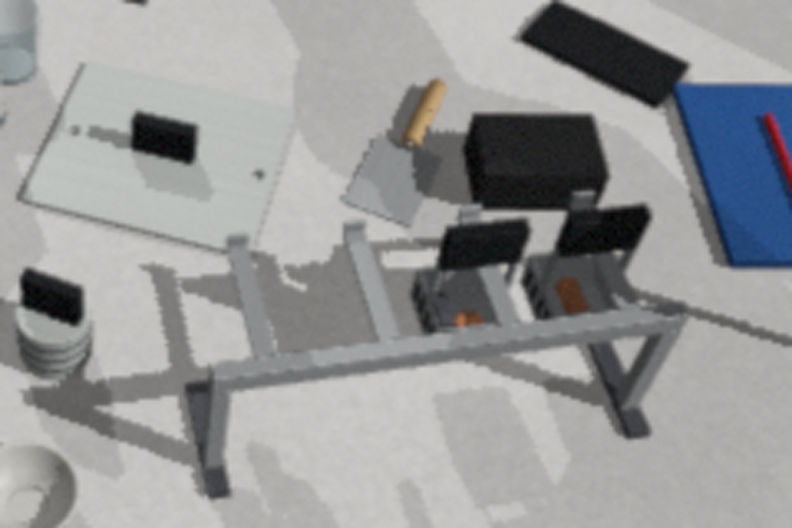

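```bash
python3 - <<'E'
from h import *
x,y=.4936,-.332;yaw=np.radians(-13.8+90)
hand.grip(0,50); s=st("grip")
up(x,y,.134,yaw,velocity=.06); st("lift")
if s["finger_gap"]>.011:
    up(x,y,.30,yaw,velocity=.25)
    hang(2,.006)
    release(2)
up(.45,-.02,.27,np.pi/2,velocity=.35)
snap("scene","p7.png",(240,150,480,310),3.3)
snap("top","p7t.png")
E
```

```text
grip t37.7 [ 0.4927 -0.3313  0.1673] f [-0.4528 -0.213   4.6214] gap 0.0133 q6 -0.44
lift t38.2 [ 0.4937 -0.3321  0.1884] f [-0.0324  0.3277 -1.2228] gap 0.0135 q6 -0.44
pre t41.7 [0.4878 0.1498 0.2391] f [-1.4965  0.4614 -1.4608] gap 0.0136 q6 -0.25
in False t42.7 [0.5769 0.1934 0.238 ] f [ 0.5492 -0.1399 -1.9054] gap 0.0135 q6 -0.21
down True t43.2 [0.5768 0.1933 0.2142] f [-0.0597  0.1592  5.2242] gap 0.0134 q6 -0.21
rel t43.6 [0.5761 0.1932 0.2129] f [-0.69   -0.3592  0.5787] gap 0.0352 q6 -0.21
```

View pics/p7.png

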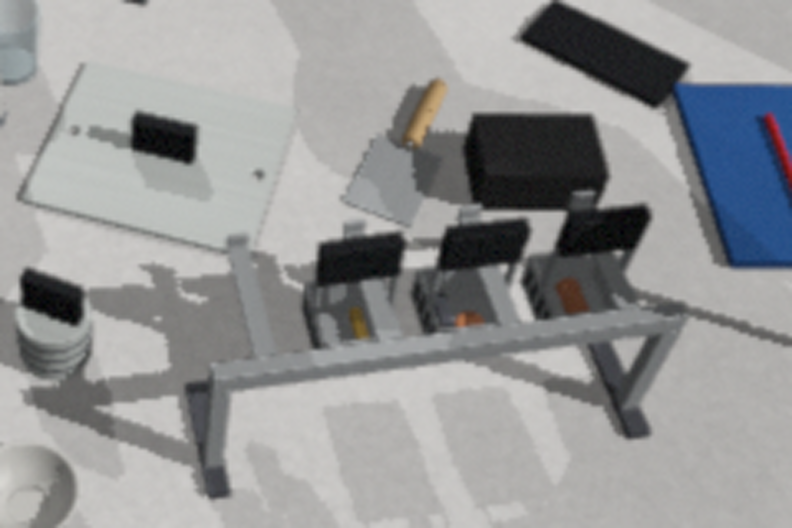

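View pics/p7t.png

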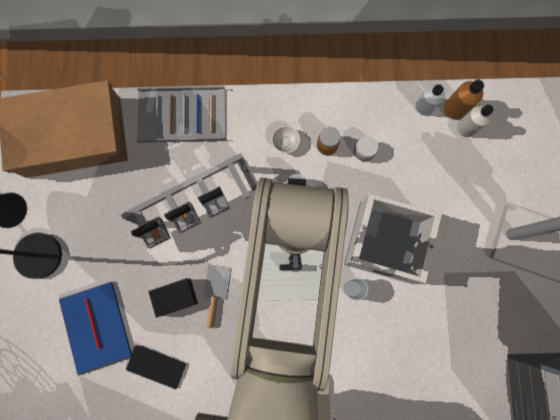

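```bash
python3 - <<'E'
from h import *
im=cv2.imread("pics/raw_p3t.png");m=(im.max(2)<48).astype('uint8');k,l,s,c=cv2.connectedComponentsWithStats(m)
for i in range(1,k):
    if abs(c[i][0]-303)<12 and abs(c[i][1]-196)<12: r=cv2.minAreaRect(np.argwhere(l==i)[:,::-1].astype(np.float32));print(s[i],c[i],r)
yaw=np.radians(-1.5+90); x,y=.5876,-.0526
up(x,y,.27,yaw,velocity=.3); hand.grip(.045)
r=up(x,y,.081,yaw,velocity=.15,threshold=12); st(r)
if not r:
    hand.grip(0,60); st("grip")
    up(x,y,.10,yaw,velocity=.06); st("lift")
E
```

```text
True t47.1 [ 0.5869 -0.0528  0.1595] f [-3.4973 -0.4474 10.7902] gap 0.0455 q6 -0.15
```

```bash
python3 - <<'E'
from h import *
snap("scene","q1.png",(200,150,320,260),6)
snap("top","q1t.png",(260,160,340,220),9)
E
```

```text
(no output)
```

View pics/q1.png

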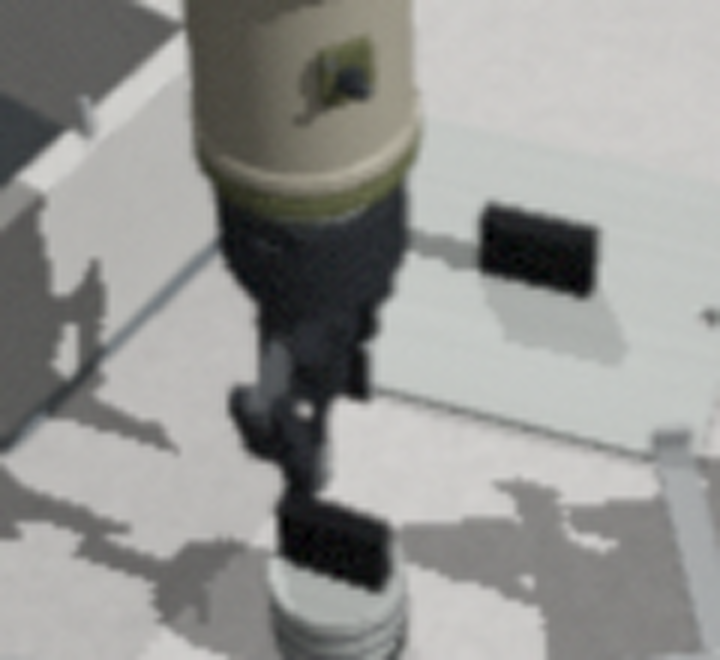

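View pics/q1t.png

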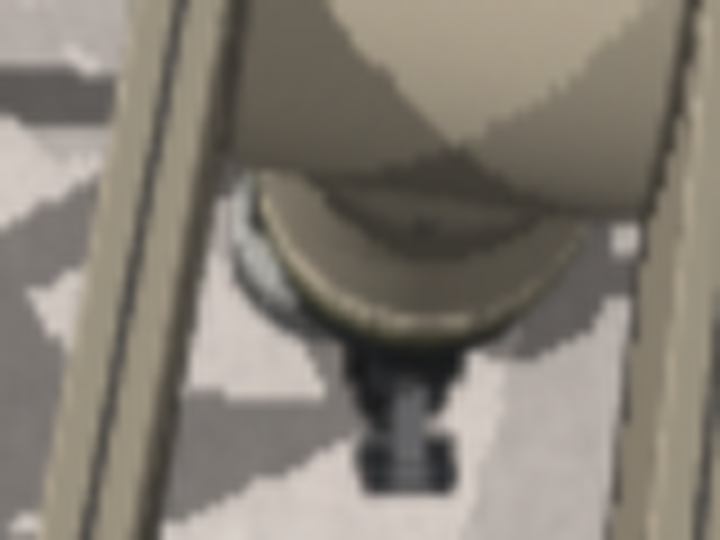

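```bash
python3 - <<'E'
from h import *
up(.5876,-.0526,.2,np.radians(88.5),velocity=.2)
up(.40,-.05,.25,np.radians(88.5),velocity=.35); st()
snap("scene","q2.png",(200,150,320,260),6)
snap("top","q2t.png",(260,160,340,220),9)
for n,f,z in(("scene","q2.png",.076),("top","q2t.png",.094)):
    im=cv2.imread("pics/raw_"+f);m=(im.max(2)<48).astype('uint8');k,l,s,c=cv2.connectedComponentsWithStats(m)
    t=(256,240) if n=="scene" else (300,188)
    for i in range(1,k):
        if np.hypot(*(c[i]-t))<16 and s[i,4]>20: r=cv2.minAreaRect(np.argwhere(l==i)[:,::-1].astype(np.float32));print(n,s[i],c[i],r,plane(n,r[0],z))
E
```

```text
t48.6 [ 0.4003 -0.05    0.3029] f [ 0.2872  0.3318 -0.043 ] gap 0.0449 q6 -0.23
scene [247 233  17  15 175] [255.1257 239.8057] ((255.05003356933594, 239.8500213623047), (18.973663330078125, 9.803059577941895), 18.434947967529297) [ 0.6298 -0.0358  0.076 ]
top [289 179  16   7  97] [296.4948 182.0309] ((296.5, 182.0), (6.0, 15.0), 90.0) [ 0.6257 -0.0353  0.094 ]
```

View pics/q2t.png

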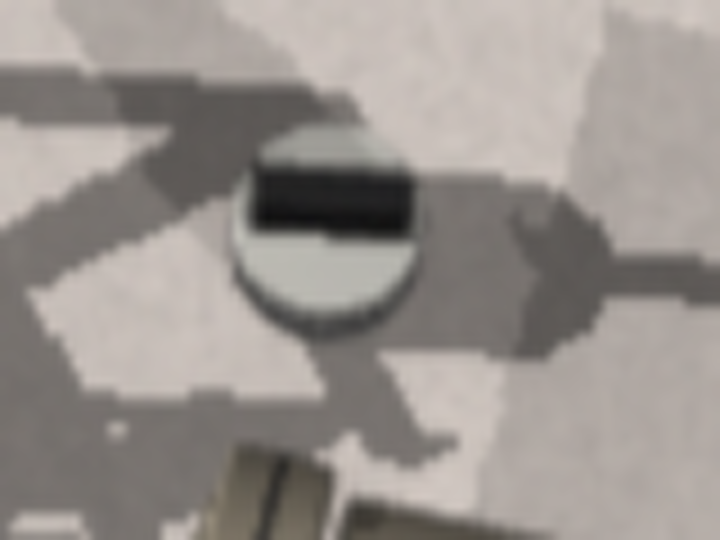

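View pics/q2.png

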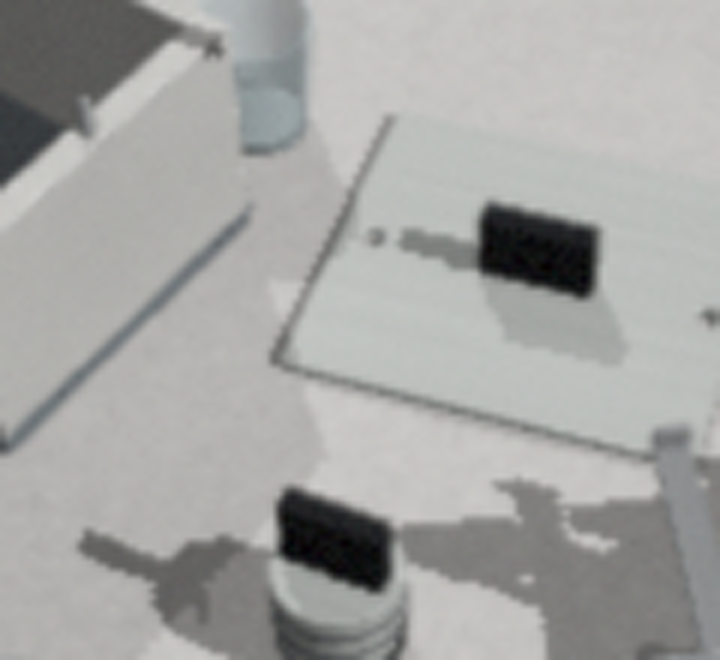

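```bash
python3 - <<'E'
from h import *
yaw=np.radians(-4+90); x,y=.6275,-.0355
up(x,y,.22,yaw,velocity=.3)
r=up(x,y,.081,yaw,velocity=.15,threshold=12); st(r)
if not r:
    hand.grip(0,60); s=st("grip")
    up(x,y,.10,yaw,velocity=.06); st("lift")
    if s["finger_gap"]>.011:
        up(x,y,.27,yaw,velocity=.25)
        a,b=.465,-.282; yw=PSI+np.pi/2
        up(a,b,.29,yw,velocity=.3); up(a,b,.12,yw,velocity=.15); 
        r=up(a,b,.085,yw,velocity=.04,threshold=5); st(r)
E
```

```text
False t50.7 [ 0.6283 -0.0357  0.1365] f [-0.7404  0.4509  1.05  ] gap 0.0450 q6 -0.07
grip t51.1 [ 0.6284 -0.0356  0.1363] f [0.3723 0.2242 5.3772] gap 0.0133 q6 -0.07
lift t51.6 [ 0.6276 -0.0355  0.1544] f [ 0.672   1.3849 -2.0245] gap 0.0132 q6 -0.07
True t55.5 [ 0.4647 -0.2818  0.1441] f [ 0.6383 -0.0269  2.1525] gap 0.0130 q6 -0.33
```

```bash
python3 - <<'E'
from h import *
hand.grip(.04); st(); up(.465,-.282,.25,PSI+np.pi/2,velocity=.2)
up(.45,.20,.27,np.pi/2,velocity=.35);st()
snap("top","r_t.png",(240,180,460,310),3.6); snap("scene","r_s.png",(130,110,330,260),4)
E
```

```text
t55.9 [ 0.4638 -0.2811  0.1432] f [-0.6937 -0.3026  0.1529] gap 0.0402 q6 -0.33
 t58.4 [0.45   0.1991 0.3237] f [ 0.2729  0.3933 -0.1993] gap 0.0398 q6 0.31
```

View pics/r_t.png

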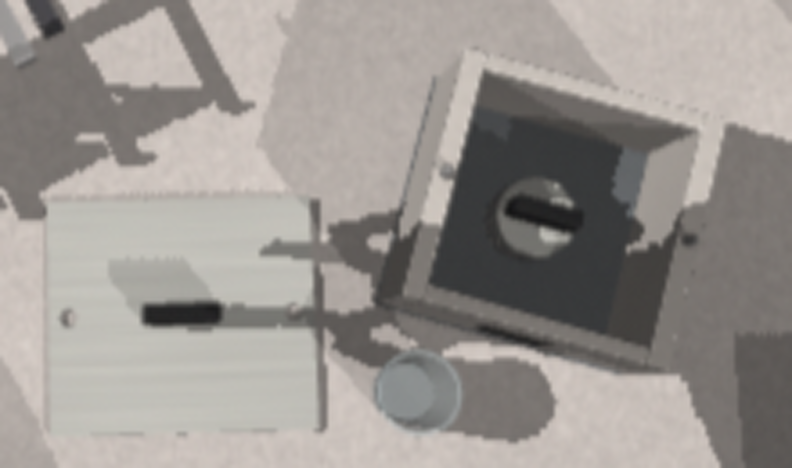

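View pics/r_s.png

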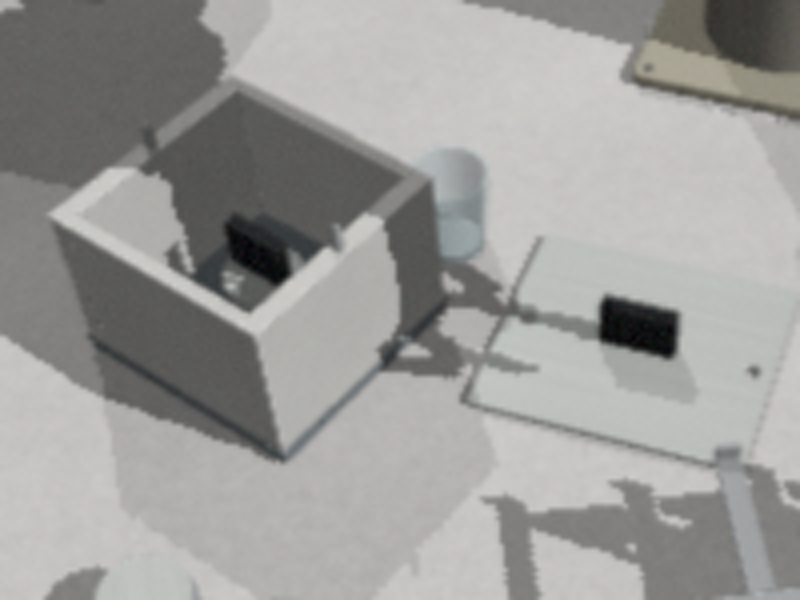

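View pics/raw_r_s.png

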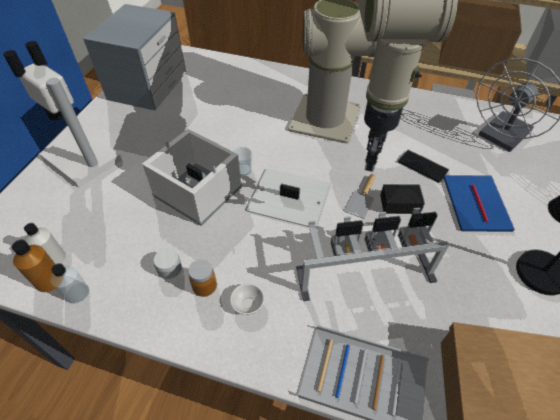

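```bash
python3 - <<'E'
from h import *
for f in("d_t","r_t"):
    im=cv2.imread(f"pics/raw_{f}.png");m=(im.max(2)<40).astype('uint8');k,l,s,c=cv2.connectedComponentsWithStats(m)
    for i in range(1,k):
        if np.hypot(*(c[i]-(290,267)))<12 and s[i,4]>20: print(f,s[i],c[i],plane("top",c[i],.044))
for f in("d_s","r_s"):
    im=cv2.imread(f"pics/raw_{f}.png");m=(im.max(2)<40).astype('uint8');k,l,s,c=cv2.connectedComponentsWithStats(m)
    for i in range(1,k):
        if np.hypot(*(c[i]-(290,192)))<12 and s[i,4]>20: print(f,s[i],c[i])
E
```

```text
d_t [281 265  19   5  64] [290.5469 266.8438] [ 0.4006 -0.0136  0.044 ]
r_t [281 265  20   4  62] [290.6774 266.8387] [ 0.4006 -0.0139  0.044 ]
d_s [280 186  19  13 168] [289.0417 191.6726]
r_s [280 185  19  14 166] [289.0723 191.6506]
```

```bash
python3 - <<'E'
from h import *
hand.grip(.045)
env.move_l([.40,-.01,.25],rv(np.pi/2),velocity=.35)
r=env.move_l([.40,-.01,.0855],velocity=.12,threshold=12); st(r)
hand.grip(0,80); s=st("g")
env.move_l([.40,-.01,.10],velocity=.05); st("lift")
env.move_l([.40,-.01,.29],velocity=.2)
env.move_l([.466,-.282,.29],rv(PSI+np.pi/2),velocity=.2)
env.move_l([.466,-.282,.250],velocity=.1); env.wait(.2); st("above")
snap("scene","u_s.png",(130,60,330,210),4);snap("top","u_t.png",(330,180,460,300),5)
E
```

```text
False t61.0 [ 0.4006 -0.0101  0.0862] f [-0.0703  0.137   0.284 ] gap 0.0446 q6 -0.15
g t61.4 [ 0.4005 -0.0101  0.0862] f [-2.3083 -0.0399  6.1225] gap 0.0149 q6 -0.15
lift t61.8 [ 0.4001 -0.01    0.1002] f [-0.4733  0.0174 -4.839 ] gap 0.0146 q6 -0.15
above t65.2 [ 0.4664 -0.2823  0.251 ] f [ 0.4307 -0.2152 -3.8768] gap 0.0149 q6 -0.33
```

View pics/u_s.png

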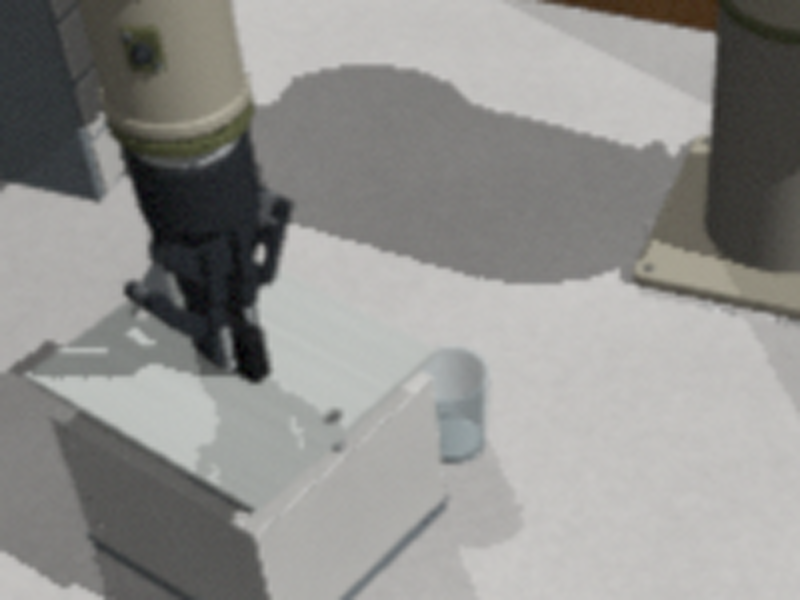

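View pics/u_t.png

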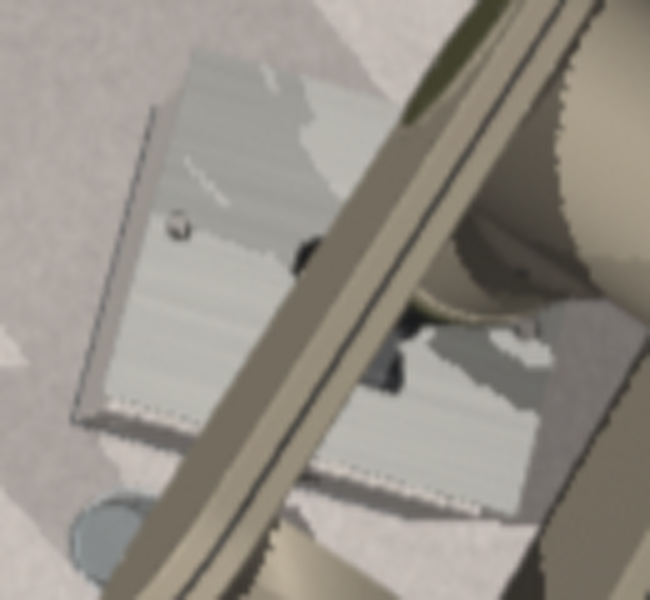

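Cover sits aligned over the pins; lower it slowly.

```bash
python3 - <<'E'
from h import *
r=env.move_l([.466,-.282,.2195],velocity=.03,threshold=8); st(r)
snap("scene","v_s.png",(130,110,280,210),5)
E
```

```text
True t66.1 [ 0.4659 -0.2819  0.2242] f [0.6594 0.2796 4.3612] gap 0.0149 q6 -0.33
```

View pics/v_s.png

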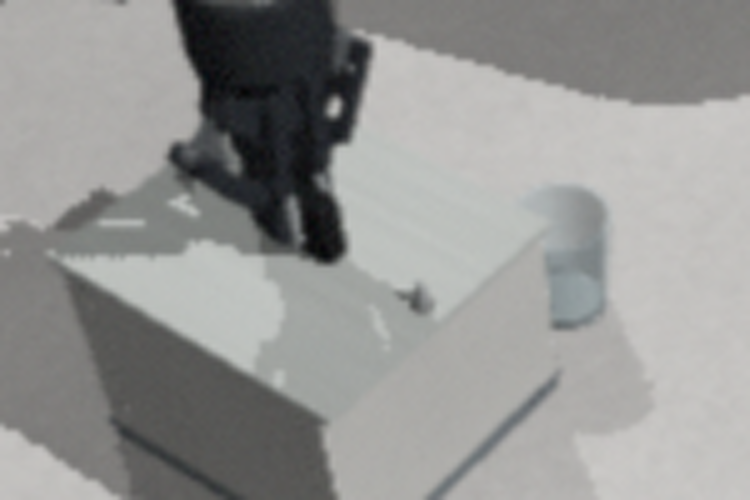

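```bash
python3 - <<'E'
from h import *
hand.grip(.045); st(); env.move_l([.466,-.282,.30],velocity=.12)
env.move_l([.40,.0,.33],velocity=.3); env.wait(.3)
snap("scene","w_s.png"); snap("top","w_t.png")
im=cv2.imread("pics/w_t.png")
cv2.imwrite("pics/w_tc.png",cv2.resize(im[180:300,330:460],None,fx=5,fy=5,interpolation=2))
im=cv2.imread("pics/w_s.png")
cv2.imwrite("pics/w_sc.png",cv2.resize(im[110:260,130:280],None,fx=4,fy=4,interpolation=2))
E
```

```text
t66.6 [ 0.4649 -0.2812  0.2223] f [ 0.6864 -0.2485  0.638 ] gap 0.0452 q6 -0.33
```

View pics/w_tc.png

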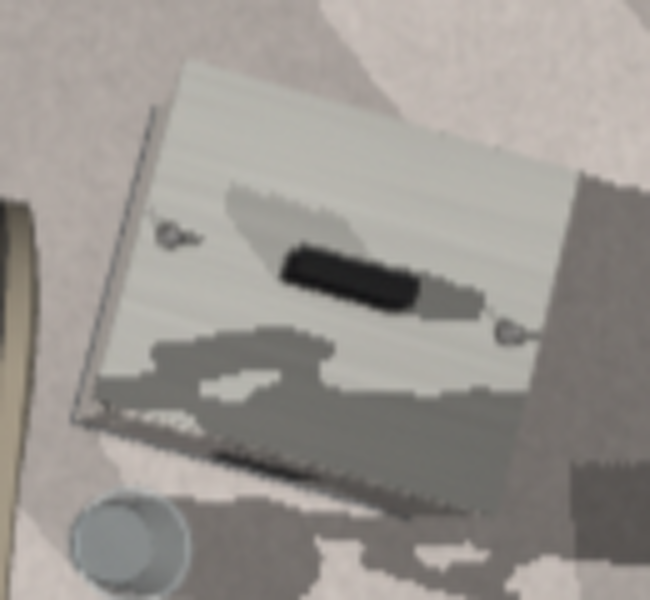

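View pics/w_sc.png

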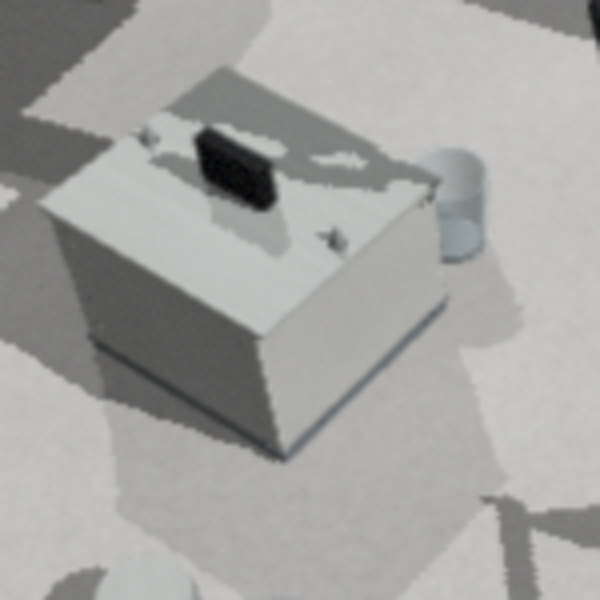

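View pics/w_s.png

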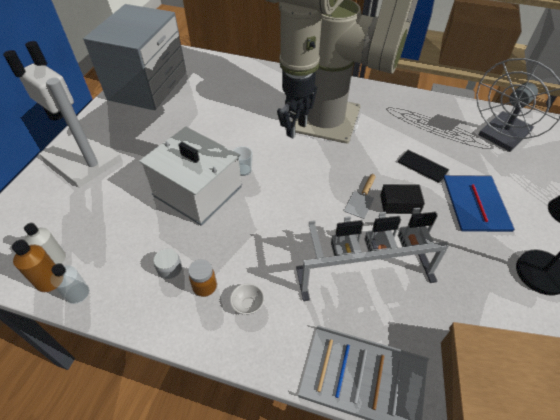

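```bash
python3 - <<'E'
from h import *
ticket.close_job(); st()
E
```

```text
the job is handed in; nothing more can be done
the job is handed in; nothing more can be done
```

The job is done and handed in at about 68 s on the robot's clock. It reported no verdict.

- **Cover off:** I laid it flat on the bench at about (0.40, -0.01).
- **Baskets:** Three were in the chamber. Each now hangs on its own hook, and the hook nearest the canister's starting place is empty. Every bar met its hook at the expected height, about 20 mm above the hook point, and all three look level in the last picture.
- **Canister:** It was knocked about 4 cm aside partway through. My first grasp hit it with about 11 N, so I looked again, gripped it, and stood it near the middle of the chamber. It touched down at the height expected for the chamber floor.
- **Cover back on:** I returned it to the pose it was lifted from. It stopped at rim height, and the last pictures show both pins through and the plate where it was at the start, to about a pixel.

**Checks that disagreed:**
- The two cameras differed by about 4–5 mm, so I used averages.
- On two basket picks the gripper made light contact, about 8 N, probably with the chamber wall.

The bystanders show no movement in the last scene picture. I checked that by eye and did not measure it.

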